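# Bring the galley water on

## Robot

A 7-joint arm with a two-finger parallel gripper is mounted at the origin on the work surface. World frame = base frame: x ahead of the robot, y to its left, z up, the work surface at z = 0. Lengths are in m, angles in rad, forces in N, time in s.
With the tool pointing down it reaches from about 0.4 to 0.85 m from the base axis. Payload 6.9 kg.
Tool frame: the origin (TCP) lies at the centre of the arm's flange, where the gripper is bolted on; the fingertips stand 173 mm ahead of it and the grasp point (between the pads) lies 155 mm ahead of it; z points along the fingers, y is the direction in which the jaws open and shut (so a half turn about z gives the same grasp; the last joint's range is limited). The gripper opens to 85 mm and grips with 20 to 120 N. Pads are 22 mm wide; open, the fingers measure 114 mm over their backs; the gripper's body (76 mm by 85 mm) begins 54 mm behind the grasp point. The pads swing forward as they close: fully open they stand 13 mm farther back than shut.
Start: joints at [1.304, 0.507, -0.238, 1.5, 0.126, 1.149, -0.155], TCP at [0.228, -0.582, 0.405] pointing down, gripper open.
Joint ranges: [-3.08, 3.08], [-0.24, 2.05], [-1.43, 1.35], [0, 2.5], [-1.52, 4.66], [0.17, 1.96], [-2.89, 2.89]. Speed limits (rad/s): [2.39, 2.39, 3.14, 3.14, 3.14, 3.14, 3.14].

## Interface

Orientations are given as a unit quaternion [x, y, z, w].
In Python, from cell import telemetry, cams, workorder gives the robot as it stands.
- The arm moves only by the shell command python3 -m creep 'ROWS' [FORCE]. ROWS is JSON, a list of rows, each a list of 7 numbers: the turn, a rotation vector about the tool's x, y, z in rad, then the shift along the tool's x, y, z in mm, then the opening, from 0 (shut) to 1 (fully open). A call has 1 to 5 rows; each row shifts and turns the commanded pose from where the row before left it, along the tool's axes as they then stand; what a row does not reach is not made up. A row lasts 1/10 s, in which the tool goes at most 50 mm and 8.59 degrees, less where a joint would pass 70% of its speed; a pose out of reach is approached as far as the arm can. A call is refused whole if a number of a shift passes 50 or a number of a turn 0.15, either way. A call with a gripper value outside its range is refused whole. The fingers move at their own pace and stop on an object; FORCE is the grip in N (left out, the last holds). Time passes only in rows, so rows that do not move let the fingers close. It gives the time, the measured TCP pose, the force and the opening at its end, in the units of the state.
- telemetry.get_state(): the state, without advancing time (a new reading comes with each control period).
- cams.get_image(name): name is "side" or "top"; returns the picture (420x560x3 uint8, red, green, blue); there is no depth.
- cams.camera_params(name): a dict with "intrinsics" (3x3 intrinsics, pixels), "k1" (the pictures are not rectified: a ray, as slopes to the right and down, at radius r is drawn at 1 + k1 r^2 times it, then the intrinsics apply), "pose" (4x4, takes a point from camera to world coordinates). Camera axes: x right, y up, looking along -z (the intrinsics and any distortion apply to the point x, -y, -z); pixel columns grow to the right and rows downward; lengths in m; the calibration is good to about 2 mm. A picture is of the moment at which its call begins. camera_params takes no time and is no camera call.
- workorder.finish_job(): hands the job in, once; it reports no verdict.
The state is a dict: "clock": time; "qpos": joint angles; "joint_vel": joint speeds; "effort": joint torques, N m; "position": TCP position; "eef_rot": TCP orientation; "force": force on the tool from outside, world axes, zero at the start; "torque": the same for the moment, N m; "width": opening from 0.0 (shut) to 1.0 (fully open).
Only numpy, scipy, OpenCV 4.12 (cv2) and the standard library are available. Lean on these libraries where they do the work, as an engineer would, in place of code of your own. Each camera call takes 0.05 s, during which the arm holds its last target. There are 200 camera calls.

## Task

Get the water ready for the mug under the galley tap, working the switch boxes with the closed fingers: first press the raised end of the wide rocker (main power) fully down, then the raised end of the narrow rocker (pump), then press the round priming button fully in and keep it there. The program finishes while still holding the round button in, with both rockers on. Do not press the square alarm key or press the round button early, and leave the jar, cups and everything else standing where they are.

Things in the scene. Friction and masses are not known exactly. Their poses are not given: they have to be found in the camera images.
- console: Bare aluminium plate screwed to the counter, 290 (x) x 340 (y) x 10 mm; origin at the centre of its underside. Four switch boxes, a jar and a beaker stand on it in two rows of three (rows 105 mm apart in x, columns 100 mm in y), in any order
- main_box: Main power switch box, with the WIDE rocker. It is fixed; a grey box 80 (its x) x 56 (its y) x 40 mm high, standing on the console plate, so its top is 50 mm above the counter; origin at the centre of its underside, z up. At yaw 0 its +x points away from the robot; boxes are turned up to 0.45 rad either way
- main_rocker (a joint): Angle of this black rocker in rad: 0 = off (its far, +x end stands up), 0.36 = on (that end pressed fully down to its stop). Rocker 42 mm wide (y), 64 mm long (x), hinged across the middle of its box top, its upper face a shallow V. No spring: it stays where it is left (stiff, about 0.04 N m, so 2 to 6 N at the end). Counts as on above 0.28. It may start up to 0.06 over
- main_press (a point): Point on the wide rocker's upper face, on the centre line, 22 mm from the hinge towards the end to be pressed (the rocker's face goes 10 mm beyond it). It moves with the rocker: about 65 mm above the counter when off, about 58 mm when on; press straight down here, about 8 mm
- pump_box: Pump switch box, with the NARROW rocker. It is fixed; a grey box 80 (its x) x 56 (its y) x 40 mm high, standing on the console plate, so its top is 50 mm above the counter; origin at the centre of its underside, z up. At yaw 0 its +x points away from the robot; boxes are turned up to 0.45 rad either way
- pump_rocker (a joint): Angle of this black rocker in rad: 0 = off (its far, +x end stands up), 0.36 = on (that end pressed fully down to its stop). Rocker 18 mm wide (y), 64 mm long (x), hinged across the middle of its box top, its upper face a shallow V. No spring: it stays where it is left (stiff, about 0.04 N m, so 2 to 6 N at the end). Counts as on above 0.28. It may start up to 0.06 over
- pump_press (a point): Point on the narrow rocker's upper face, on the centre line, 22 mm from the hinge towards the end to be pressed (the rocker's face goes 10 mm beyond it). It moves with the rocker: about 65 mm above the counter when off, about 58 mm when on; press straight down here, about 8 mm
- prime_box: Priming button box, with the ROUND button. It is fixed; a grey box 80 (its x) x 56 (its y) x 40 mm high, standing on the console plate, so its top is 50 mm above the counter; origin at the centre of its underside, z up. At yaw 0 its +x points away from the robot; boxes are turned up to 0.45 rad either way
- prime_button (a joint): How far the round black priming button is pressed, m: 0 = out, 0.008 = fully in. Diameter 38 mm; it moves straight down against a spring, 2 N to start and 6 N fully in, and comes back out when let go
- prime_press (a point): Centre of the round button's flat top, 66 mm above the counter when out; moves with it
- alarm_box: Alarm box, with the SQUARE key: leave alone. It is fixed; a grey box 80 (its x) x 56 (its y) x 40 mm high, standing on the console plate, so its top is 50 mm above the counter; origin at the centre of its underside, z up. At yaw 0 its +x points away from the robot; boxes are turned up to 0.45 rad either way
- alarm_key (a joint): How far the square black alarm key (36 x 36 mm, its top 66 mm above the counter when out) is pressed, m: 0 = out, 0.008 = in; sprung like the round button. Not to be pressed
- jar: Small spice jar with a white cap, diameter 44 mm, 70 mm high, loose on the console plate (top 80 mm above the counter); origin at the centre of its underside. Leave it
- beaker: Small open blue cup, diameter 60 mm at the rim, 70 mm high, loose on the console plate (top 80 mm above the counter); origin at the centre of its underside. Leave it
- mug: Blue mug, diameter 84 mm, 110 mm high, loose on the counter to the right of the console, under a fixed steel swan-neck tap 235 mm high; origin under its centre. Leave it
- mug_b: A second such blue mug, loose on the counter on the robot's left. Leave it
- squeeze: Yellow bottle, diameter 60 mm, 150 mm high, loose on the counter on the left. Leave it
- spoon: Spoon lying on the counter on the right. Leave it
- bowl: White bowl, diameter 110 mm, 50 mm high, loose on the counter on the left. Leave it

How it is judged:
By the outcome, as a careful person would: the job done as asked, in the order asked, and still so for the second after the job is handed in, while the arm keeps its last pose, push and grip.
It also fails if it takes over 40 s, if anything falls off the work surface, if the arm or the gripper's body presses on something with over 40 N, if the wrist force passes 120 N, or if a joint passes its speed limit or range.

## Working session

There is one attempt and no reset: what is moved stays moved. The work goes in short steps, Python scripts to look and compute and a shell command to move; the robot and the scene stay as the last step left them, time stands still between calls to the robot, and variables do not carry over. Pictures are saved under pics/ and viewed, about 8 in all and at most 12, crops included, and the job is handed in when it is done.

```bash
mkdir -p pics; ls; python3 - <<'E'
from cell import telemetry, cams
import cv2,numpy as np
s=telemetry.get_state()
for k in('clock','position','eef_rot','force','width'):print(k,s[k])
for n in('top','side'):
    im=cams.get_image(n);cv2.imwrite(f'pics/{n}0.png',im[:,:,::-1])
    p=cams.camera_params(n);print(n,p)
E
```

```text
pics
clock 0.0
position [ 0.2274916  -0.58192291  0.40380581]
eef_rot [ 9.82679023e-01  1.85313576e-01 -1.84993498e-04 -8.84534620e-04]
force [0.77833959 0.02594446 0.04021183]
width 1.0022732076338334
top {'intrinsics': array([[474.14360617,   0.        , 284.49623092],
       [  0.        , 474.14360617, 213.38810707],
       [  0.        ,   0.        ,   1.        ]]), 'k1': -0.1440878583994057, 'pose': array([[-0.13198945,  0.97109001, -0.19890442,  0.28544642],
       [-0.99123759, -0.13035149,  0.02136644, -0.01016755],
       [-0.00517875,  0.19998168,  0.97978595,  1.2348681 ],
       [ 0.        ,  0.        ,  0.        ,  1.        ]])}
side {'intrinsics': array([[388.30890127,   0.        , 276.28945344],
       [  0.        , 388.30890127, 210.72252972],
       [  0.        ,   0.        ,   1.        ]]), 'k1': -0.0599518571547346, 'pose': array([[-0.9281683 ,  0.24584979, -0.27939485,  0.18112435],
       [-0.37196342, -0.58838129,  0.71794894,  0.78490435],
       [ 0.01211689,  0.77030211,  0.63756399,  0.78699295],
       [ 0.        ,  0.        ,  0.        ,  1.        ]])}
```

View pics/top0.png

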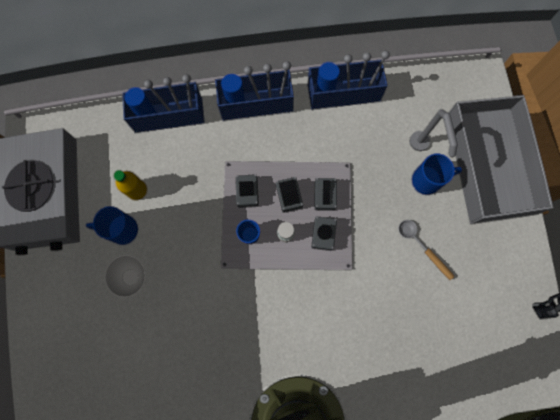

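View pics/side0.png

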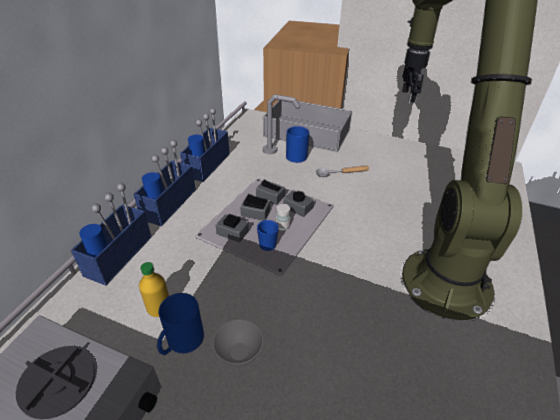

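The top view shows the square key (247,189), wide rocker (290,194) and narrow rocker (326,193) in the far row. The near row has the beaker (248,232), jar (286,232) and round button (325,233). The side view agrees. Next I'll take an enlarged crop of each.

```bash
python3 - <<'E'
import cv2
t=cv2.imread('pics/top0.png')[168:256,228:344]
cv2.imwrite('pics/topc.png',cv2.resize(t,None,fx=6.5,fy=6.5,interpolation=cv2.INTER_CUBIC))
t=cv2.imread('pics/side0.png')[170:260,205:325]
cv2.imwrite('pics/sidec.png',cv2.resize(t,None,fx=6.5,fy=6.5,interpolation=cv2.INTER_CUBIC))
E
```

```text
(no output)
```

View pics/topc.png

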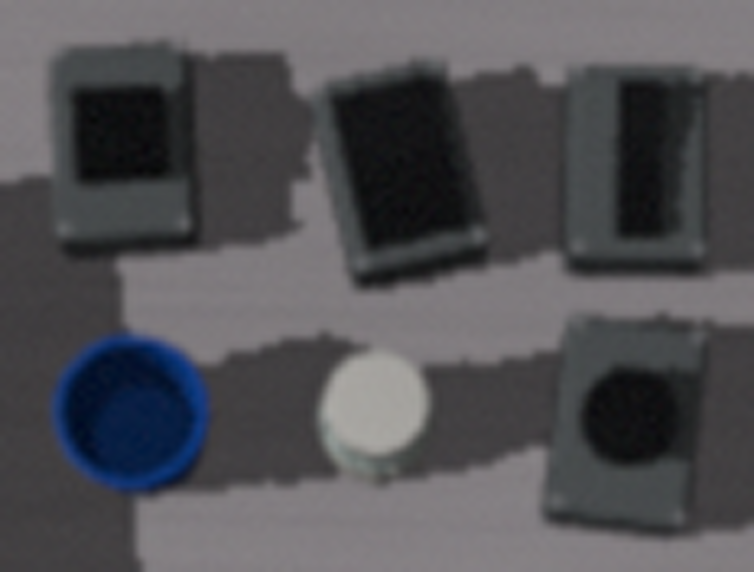

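View pics/sidec.png

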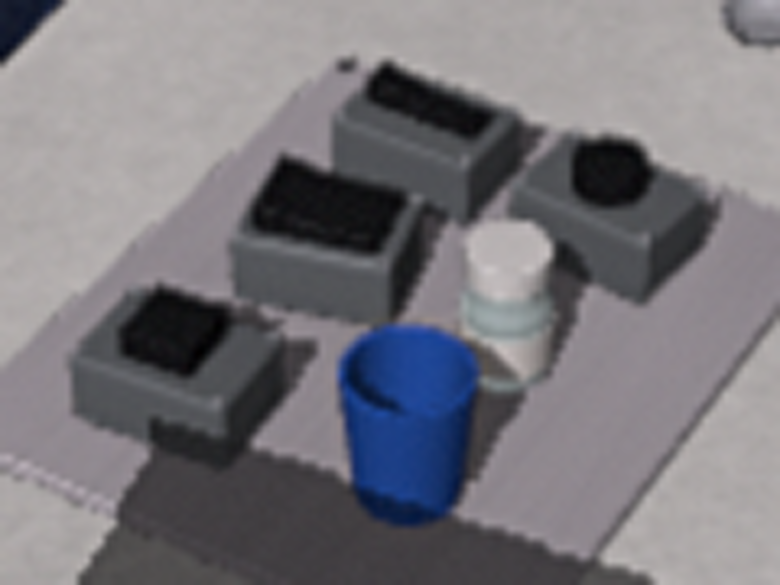

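The crops confirm it. The wide rocker's box is turned a little left, the narrow rocker stands at the far right, and the round button is near right. I'll fit the box tops from their corners and cross-check with the side view.

```bash
cat >h.py <<'E'
import numpy as np,cv2
from cell import cams
from scipy.optimize import least_squares
P={n:cams.camera_params(n) for n in('top','side')}
def proj(n,X):
    p=P[n];T=np.linalg.inv(p['pose']);c=np.atleast_2d(X)@T[:3,:3].T+T[:3,3]
    s=np.c_[c[:,0],-c[:,1]]/-c[:,2:];s=s*(1+p['k1']*(s**2).sum(1,keepdims=True))
    K=p['intrinsics'];return s@K[:2,:2].T+K[:2,2]
def unproj(n,uv,z):
    return least_squares(lambda q:(proj(n,[q[0],q[1],z])-uv).ravel(),[.5,0]).x
def crop(n,uv):
    return (np.array(uv,float)+.5)/6.5-.5+({'top':(228,168),'side':(205,170)}[n])
E
python3 - <<'E'
from h import *
B={'main':[(318,92),(440,65),(485,232),(358,270)],'pump':[(568,70),(705,72),(704,258),(567,257)],'prime':[(570,320),(705,325),(688,520),(547,510)],'alarm':[(52,50),(183,48),(194,235),(60,240)]}
L=np.array([(.04,.028),(.04,-.028),(-.04,-.028),(-.04,.028)])
for k,c in B.items():
    uv=crop('top',c)
    def f(q):
        R=np.array([[np.cos(q[2]),-np.sin(q[2])],[np.sin(q[2]),np.cos(q[2])]])
        return (proj('top',np.c_[L@R.T+q[:2],np.full(4,.05)])-uv).ravel()
    r=least_squares(f,[.5,0,0]);q=r.x
    pr=q[:2]+.022*np.array([np.cos(q[2]),np.sin(q[2])])
    print(k,q.round(4),'press',pr.round(4),'res px',np.abs(r.fun).max().round(2))
    a=np.r_[q[:2],.066] if k in('prime','alarm') else np.r_[pr,.065]
    print('  side crop px of press',((proj('side',a)-[205,170]+.5)*6.5-.5).round())
print('round top',unproj('top',crop('top',(631,415)),.066),'side',unproj('side',crop('side',(612,160)),.066))
print('side: wide far-end mid',unproj('side',crop('side',(330,160)),.068))
E
```

```text
main [ 0.578  -0.055   0.1091] press [ 0.5999 -0.0526] res px 1.82
  side crop px of press [[282. 183.]]
pump [ 0.5658 -0.1477 -0.1524] press [ 0.5875 -0.151 ] res px 0.84
  side crop px of press [[389.  76.]]
prime [ 0.4652 -0.1292 -0.2308] press [ 0.4866 -0.1342] res px 1.38
  side crop px of press [[609. 157.]]
alarm [ 0.6015  0.0532 -0.079 ] press [0.6234 0.0515] res px 0.93
  side crop px of press [[176. 317.]]
round top [ 0.46379642 -0.12903696] side [ 0.46305409 -0.12759229]
side: wide far-end mid [ 0.5848349  -0.07365425]
```

```bash
python3 -m creep '[[0,0,0.124,0,0,0,0],[0,0,0.124,0,0,0,0],[0,0,0.124,0,0,0,0],[0,0,0,0,0,0,0]]' 40; python3 - <<'E'
from h import *
from cell import telemetry
from scipy.spatial.transform import Rotation as R
print(R.from_quat(telemetry.get_state()['eef_rot']).as_matrix().round(3))
print('main press',unproj('top',crop('top',(392,109)),.065),unproj('side',crop('side',(285,188)),.065))
print('pump press',unproj('top',crop('top',(642,108)),.065),unproj('side',crop('side',(392,86)),.065))
E
```

```text
clock: 0.5
position: [0.2277, -0.5819, 0.4043]
eef_rot: [1.0, -0.0, -0.0, -0.0]
force: [0.2, -0.3, -0.4]
width: 0.332
[[ 1.    -0.001 -0.001]
 [-0.001 -1.     0.001]
 [-0.001 -0.001 -1.   ]]
main press [ 0.59675354 -0.05422969] [ 0.59699502 -0.04946335]
pump press [ 0.58414243 -0.15163334] [ 0.58312517 -0.1438351 ]
```

Top and side agree within about 5 mm. Targets are main (0.598,-0.052), pump (0.585,-0.149) and prime (0.464,-0.1285).

```bash
python3 -m creep '[[0,0,0,25,-35,0,0],[0,0,0,25,-35,0,0],[0,0,0,25,-35,0,0],[0,0,0,25,-35,0,0],[0,0,0,25,-35,0,0]]'; python3 -m creep '[[0,0,0,25,-35,0,0],[0,0,0,25,-35,0,0],[0,0,0,25,-35,0,0],[0,0,0,25,-35,0,0],[0,0,0,25,-35,0,0]]'; python3 -m creep '[[0,0,0,25,-35,0,0],[0,0,0,25,-35,0,0],[0,0,0,25,-35,0,0],[0,0,0,25,-35,0,0],[0,0,0,20,-38,0,0]]'; python3 -m creep '[[0,0,0,0,0,40,0],[0,0,0,0,0,40,0],[0,0,0,0,0,40,0],[0,0,0,0,0,0,0]]'
```

```text
clock: 1.0
position: [0.3532, -0.4054, 0.4046]
eef_rot: [1.0, 0.002, -0.0, -0.0]
force: [0.8, -0.3, 0.5]
width: 0.004
clock: 1.5
position: [0.4781, -0.2303, 0.4047]
eef_rot: [1.0, 0.002, -0.0, 0.0]
force: [0.5, -0.2, -0.1]
width: -0.003
clock: 2.0
position: [0.5982, -0.0527, 0.4044]
eef_rot: [1.0, 0.002, 0.0, 0.0]
force: [1.1, 0.1, -0.3]
width: 0.003
clock: 2.4
position: [0.5952, -0.0538, 0.2796]
eef_rot: [1.0, 0.002, -0.005, -0.0]
force: [-1.1, 0.1, -0.1]
width: 0.001
```

```bash
python3 -m creep '[[0,0,0,0,0,28,0],[0,0,0,0,0,0,0],[0,0,0,0,0,0,0]]'; python3 - <<'E'
from h import *
for n,(y,x) in {'top':(160,228),'side':(160,205)}.items():
    im=cams.get_image(n)[y:y+90,x:x+115,::-1]
    cv2.imwrite(f'pics/{n}1.png',cv2.resize(im,None,fx=3.4,fy=5.5/5.5*3.4,interpolation=cv2.INTER_CUBIC))
a,b=[cv2.imread(f'pics/{n}1.png') for n in('top','side')]
cv2.imwrite('pics/m1.png',np.hstack([a,b]))
E
```

```text
clock: 2.7
position: [0.5976, -0.0539, 0.2582]
eef_rot: [1.0, 0.001, 0.0, -0.0]
force: [0.8, 0.7, 0.7]
width: 0.002
```

View pics/m1.png

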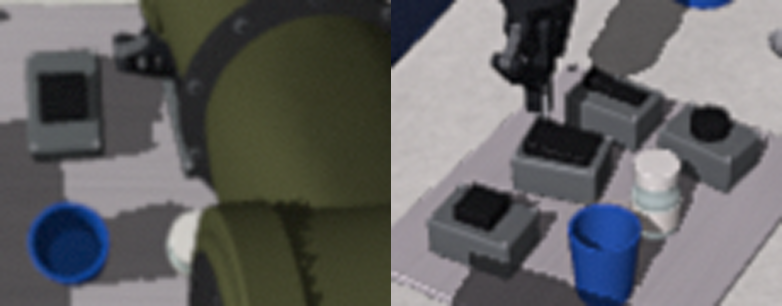

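The top view is blocked by the arm. In the side view the closed tip is at (540,112), about 20 mm above the wide rocker's far end. I'll press down in small steps and watch the force.

```bash
python3 -m creep '[[0,0,0,0,0,7,0],[0,0,0,0,0,7,0],[0,0,0,0,0,0,0]]'; python3 -m creep '[[0,0,0,0,0,4,0],[0,0,0,0,0,0,0]]';python3 -m creep '[[0,0,0,0,0,4,0],[0,0,0,0,0,0,0]]';python3 -m creep '[[0,0,0,0,0,3,0],[0,0,0,0,0,0,0]]'
```

```text
clock: 3.1
position: [0.5968, -0.0538, 0.2419]
eef_rot: [1.0, 0.0, -0.001, -0.0]
force: [-0.0, 0.3, 0.2]
width: -0.0
clock: 3.3
position: [0.5974, -0.0537, 0.2384]
eef_rot: [1.0, 0.0, 0.0, -0.0]
force: [-0.2, -0.0, 0.4]
width: 0.002
clock: 3.5
position: [0.5974, -0.0537, 0.2345]
eef_rot: [1.0, 0.0, 0.0, -0.0]
force: [0.8, 0.5, 0.3]
width: 0.004
clock: 3.7
position: [0.5978, -0.0537, 0.232]
eef_rot: [1.0, 0.0, 0.001, -0.0]
force: [2.2, 0.4, 3.2]
width: 0.002
```

```bash
python3 -m creep '[[0,0,0,0,0,3,0],[0,0,0,0,0,0,0]]'; python3 -m creep '[[0,0,0,0,0,2,0],[0,0,0,0,0,0,0]]';python3 - <<'E'
from h import *
im=cams.get_image('side')[160:250,205:325,::-1]
cv2.imwrite('pics/s2.png',cv2.resize(im,None,fx=6,fy=6,interpolation=cv2.INTER_CUBIC))
E
```

```text
clock: 3.9
position: [0.5978, -0.0535, 0.2313]
eef_rot: [1.0, 0.0, 0.002, 0.0]
force: [-2.4, -0.1, 22.0]
width: -0.001
clock: 4.1
position: [0.5978, -0.0535, 0.2311]
eef_rot: [1.0, 0.0, 0.002, 0.0]
force: [-6.9, 0.5, 36.4]
width: 0.002
```

View pics/s2.png

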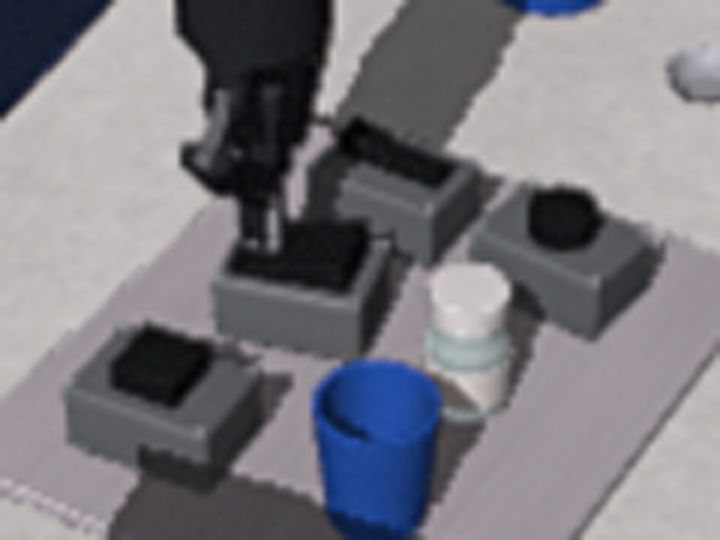

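The wide rocker is on: its far end is down, its near end is up, and the tip stopped hard at 58 mm with 36 N. Next is the pump.

```bash
python3 -m creep '[[0,0,0,0,0,-25,0],[0,0,0,0,0,-20,0],[0,0,0,-4,32,0,0],[0,0,0,-4,32,0,0],[0,0,0,-5,32,0,0]]'; python3 -m creep '[[0,0,0,0,0,0,0],[0,0,0,0,0,0,0]]'
```

```text
clock: 4.65
position: [0.5834, -0.1507, 0.2713]
eef_rot: [1.0, 0.001, -0.001, -0.0]
force: [-0.2, -0.7, -1.4]
width: 0.001
clock: 4.85
position: [0.5834, -0.1507, 0.2711]
eef_rot: [1.0, -0.001, -0.001, -0.0]
force: [0.5, 1.2, 0.5]
width: -0.002
```

Now at (0.583,-0.151) with the target at (0.585,-0.149), which is good enough. Descending.

```bash
python3 -m creep '[[0,0,0,2,-1,15,0],[0,0,0,0,0,14,0],[0,0,0,0,0,0,0]]'; python3 -m creep '[[0,0,0,0,0,4,0],[0,0,0,0,0,0,0]]';python3 -m creep '[[0,0,0,0,0,4,0],[0,0,0,0,0,0,0]]';python3 -m creep '[[0,0,0,0,0,4,0],[0,0,0,0,0,0,0]]'
```

```text
clock: 5.15
position: [0.5856, -0.1474, 0.2398]
eef_rot: [1.0, 0.001, -0.002, -0.001]
force: [-0.3, 0.4, -0.1]
width: -0.003
clock: 5.35
position: [0.5864, -0.1483, 0.2382]
eef_rot: [1.0, 0.001, -0.0, -0.0]
force: [0.1, 0.6, -0.0]
width: 0.003
clock: 5.55
position: [0.5866, -0.1488, 0.2347]
eef_rot: [1.0, 0.0, 0.0, 0.0]
force: [-0.8, 0.3, 0.1]
width: 0.001
clock: 5.75
position: [0.5872, -0.1489, 0.2318]
eef_rot: [1.0, 0.0, 0.002, 0.0]
force: [3.0, -0.8, 6.4]
width: -0.004
```

```bash
python3 -m creep '[[0,0,0,0,0,3,0],[0,0,0,0,0,0,0]]'; python3 -m creep '[[0,0,0,0,0,1.5,0],[0,0,0,0,0,0,0]]';  python3 -m creep '[[0,0,0,0,0,-25,0],[0,0,0,0,0,-20,0],[0,0,0,-25,-4,0,0],[0,0,0,-25,-4,0,0],[0,0,0,-25,-4,0,0]]';python3 -m creep '[[0,0,0,-25,-4,0,0],[0,0,0,-23,-4,0,0],[0,0,0,0,0,0,0],[0,0,0,0,0,0,0]]';python3 - <<'E'
from h import *
im=cams.get_image('side')[160:250,205:325,::-1]
cv2.imwrite('pics/s3.png',cv2.resize(im,None,fx=6,fy=6,interpolation=cv2.INTER_CUBIC))
E
```

```text
clock: 5.95
position: [0.5872, -0.1488, 0.2312]
eef_rot: [1.0, 0.0, 0.002, 0.001]
force: [-4.8, 1.6, 27.3]
width: 0.003
clock: 6.15
position: [0.5871, -0.1487, 0.231]
eef_rot: [1.0, 0.0, 0.003, 0.001]
force: [-7.9, 2.0, 38.1]
width: 0.001
clock: 6.65
position: [0.51, -0.1369, 0.2711]
eef_rot: [1.0, 0.0, -0.0, 0.0]
force: [-0.7, -0.6, 0.4]
width: 0.002
clock: 7.05
position: [0.4632, -0.1291, 0.2714]
eef_rot: [1.0, 0.0, 0.0, 0.0]
force: [-0.2, 0.1, 0.8]
width: 0.002
```

View pics/s3.png

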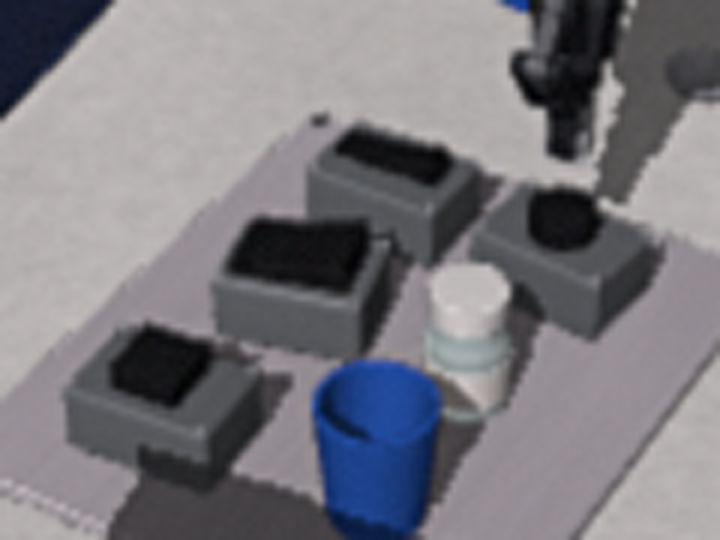

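Both rockers are on: their far ends are down at (240,255) and (345,150), with the near ends raised. The tip at (568,155) is straight above the round button at (563,215). Pressing it now.

```bash
python3 -m creep '[[0,0,0,0,0,15,0],[0,0,0,0,0,13,0],[0,0,0,0,0,0,0]]'; python3 -m creep '[[0,0,0,0,0,4,0],[0,0,0,0,0,4,0],[0,0,0,0,0,0,0]]';python3 -m creep '[[0,0,0,0,0,4,0],[0,0,0,0,0,0,0]]';python3 -m creep '[[0,0,0,0,0,2,0],[0,0,0,0,0,0,0],[0,0,0,0,0,0,0]]'
```

```text
clock: 7.4
position: [0.4637, -0.1289, 0.2419]
eef_rot: [1.0, 0.0, -0.001, -0.0]
force: [0.1, 0.2, 0.9]
width: 0.002
clock: 7.7
position: [0.4639, -0.1289, 0.2354]
eef_rot: [1.0, 0.0, 0.001, 0.0]
force: [0.4, 0.8, 3.6]
width: 0.002
clock: 7.9
position: [0.4638, -0.1289, 0.2317]
eef_rot: [1.0, 0.0, 0.001, 0.0]
force: [1.2, 0.6, 5.8]
width: -0.001
clock: 8.2
position: [0.4637, -0.1288, 0.2312]
eef_rot: [1.0, 0.0, 0.001, 0.001]
force: [-3.8, 1.9, 22.7]
width: -0.003
```

```bash
python3 -m creep '[[0,0,0,0,0,0,0],[0,0,0,0,0,0,0],[0,0,0,0,0,0,0],[0,0,0,0,0,0,0],[0,0,0,0,0,0,0]]';python3 - <<'E'
from h import *
im=cams.get_image('side')[160:250,205:325,::-1]
cv2.imwrite('pics/s4.png',cv2.resize(im,None,fx=6,fy=6,interpolation=cv2.INTER_CUBIC))
E
```

```text
clock: 8.7
position: [0.4637, -0.1288, 0.2312]
eef_rot: [1.0, 0.0, 0.001, 0.001]
force: [-3.8, 1.5, 24.6]
width: -0.006
```

View pics/s4.png

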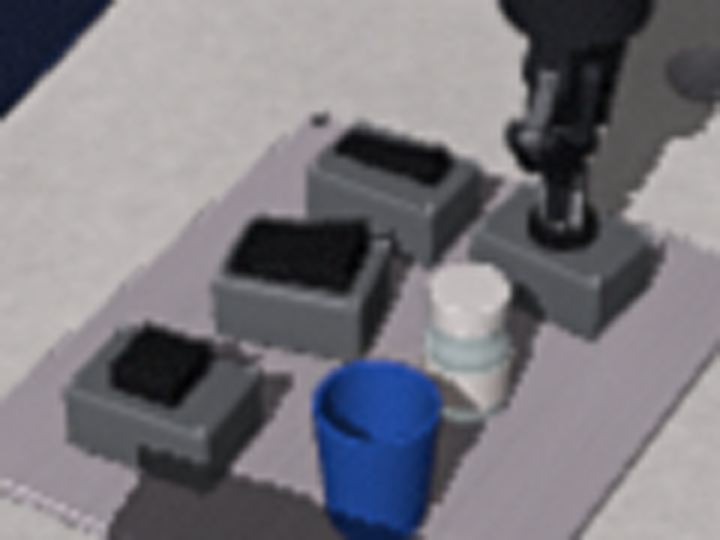

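The fingers hold the round button in at (563,225). Both rockers are still on, and the jar and beaker haven't moved.

```bash
python3 -c "
from cell import workorder
print(workorder.finish_job())"
```

```text
the job is handed in; nothing more can be done
None
```

The job is done and handed in at about 8.8 s. With the fingers closed, I pressed the wide rocker on, then the narrow rocker, then pushed the round button in and kept it there.

- **Rockers:** both stopped hard with the fingertip at 58 mm, the height given for "on", at 36 N (wide) and 38 N (narrow). Those fingertip pushes came close to 40 N. Later side pictures showed both still on.
- **Round button:** the last check showed it fully in, with the fingertip at 58 mm and a steady push of about 24 N. I did not touch it before that.
- **Everything else:** the square key was never touched. In the last side picture, a crop of the console, the jar and beaker stood where they started. I did not check the mugs, bottle, bowl or spoon again after the first pictures, but the arm's path stayed away from them.

The two cameras placed the press points within about 8 mm of each other at worst (the narrow rocker, in y). The top camera could not check the pressing because the arm blocked its view. No check failed.

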